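# Press a pen tray's end board home in a ratchet clamp and release it

### The job

Press the loose end board of the wooden pen tray fully home with the ratchet clamp: pump the clamp's trigger stroke by stroke until the board sits flush against the tray, feeling for when it seats so that you do not crush it, then hold the release down until the jaw has sprung all the way back. Work only the trigger and the release, do not touch the tray, its board or the jaw, and leave the mug, the glue bottle and the trackball alone.

Things in the scene. Friction and masses are not known exactly. Their poses are not given: they have to be found in the camera images.
- clamp: Ratchet bar clamp on a plywood base 440 x 115 x 18 mm, fixed to the desk. Origin on the desk, base from x -210 to +230 mm; x is the way the jaw presses, z up. Along x from the back: dark release tower (x -192 to -146, 36 wide, top 92 above the desk), dark housing (to x -47, top 68) with the upright trigger, fixed upright handle, rubber-faced jaw, tray, stop.
- handle_grip (a point): Centre of the fixed handle's round rubber cross grip, 18 mm thick and 60 mm wide, ahead of the trigger's, at 50 mm behind the clamp's origin and 133 mm above the desk.
- trigger_grip (a point): Centre of the trigger's round rubber cross grip, 18 mm in diameter, 60 mm long across the clamp, 85 mm from its pivot; at rest 128 mm above the desk and 113 mm behind the clamp's origin. Pushed or squeezed ahead along the clamp's x towards the fixed handle: a whole stroke is 35 mm (rises 2 mm half-way). At least 20 mm free below it, open space behind it. A spring brings it back.
- trigger (a joint): Trigger angle (rad): 0 at rest, 0.42 at the end of its stroke. A whole stroke drives the jaw about 10 mm, of which the ratchet (4 mm teeth) keeps 8 mm as the trigger goes back; strokes short of 0.36 keep less. The grip takes 3 to 7 N free, 6 to 11 N while the board goes in; once it is seated the push rises about 1 N per mm of grip travel, and about 20 N crushes the board.
- jaw_travel (a joint): How far the jaw is driven ahead along the clamp's x (m): 0 fully back, as at the start; a spring of 4 to 6 N drives it back when the release is held. The board is home somewhere between 0.028 and 0.046, after 4 to 6 whole strokes.
- jaw: The clamp's sliding toothed steel rod with the jaw at its front end, 45 mm above the desk. Origin on the rod's axis, over the clamp's origin when fully back.
- pad: Springy rubber pad on the jaw's front, 8 x 40 x 26 mm (gives 1 mm per 12 N); same origin as the jaw; its pressing face is 30 mm ahead of that origin.
- release (a joint): How far the release is pressed down (m): 0 up, 0.008 fully down. It takes 7 to 12 N to press it fully down; it frees the ratchet from about 0.007, and the jaw then needs up to about 1 s to spring back. It jumps by 2 mm as the ratchet clicks.
- release_top (a point): Centre of the top face of the release, a black block 30 x 28 mm on the rear tower, 105 mm above the desk when up, 169 mm behind the clamp's origin. Pressed straight down.
- tray: Loose wooden pen tray, 100 x 80 x 42 mm, lying on the clamp's base between two low rails, long side along the clamp, up to 8 mm short of the stop. Origin at the centre of its underside; x as the clamp's.
- board_gap (a joint): Gap between the end board and the tray's near end (m): 8 to 16 mm at the start, 0 when fully home. The board slides on two tight dowels (6 to 8 N of friction) and stays where it is left.
- board_face (a point): Centre of the outer face of the end board (8 x 80 x 42 mm), which faces the jaw.
- stop: Fixed wooden stop block 80 mm wide and 50 mm high on the base; origin at the middle of the lower edge of its face towards the tray; x as the clamp's. The tray comes to rest against it.
- mug: White mug, 80 mm across, 90 mm tall, origin under its centre. Bystander.
- glue: White glue bottle, 44 mm across, 120 mm tall, origin under its centre. Bystander.
- trackball: Black trackball mouse, 115 x 75 x 47 mm, origin under its centre. Bystander.
Mind the look-alikes: they are no part of the job. Of the things that look like the tray, the smallest one is meant.

How it is judged:
By the outcome, as a careful person would: the job done as asked, in the order asked, and still so for the second after the job is handed in, with the robot touching nothing.
It also fails if it takes over 64 s, if anything falls off the work surface, if the arm or the gripper's body presses on something with over 40 N, if the wrist force passes 120 N, or if a joint passes its speed limit or range.

### The arm

A 7-joint arm with a two-finger parallel gripper is mounted at the origin on the work surface. World frame = base frame: x ahead of the robot, y to its left, z up, the work surface at z = 0. Lengths are in mm, angles in rad, forces in N, time in s.
With the tool pointing down it reaches from about 400 to 875 mm from the base axis. Payload 4.4 kg.
Tool frame: the origin (TCP) lies on the centre line of the jaws, within the pads' length; the fingertips stand 25 mm ahead of it and the grasp point (between the pads) lies 6 mm ahead of it; z points along the fingers, x is the direction in which the jaws open and shut, and the axes are right-handed (so a half turn about z gives the same grasp; the last joint's range is limited). The gripper opens to 85 mm and grips with 20 to 120 N. Pads are 22 mm wide; open, the fingers measure 114 mm over their backs; the gripper's body (76 mm by 85 mm) begins 54 mm behind the grasp point. The pads swing forward as they close: fully open they stand 13 mm farther back than shut.
Start: joints at [1.137, 0.628, 0.038, 1.517, -0.027, 0.996, -0.02], TCP at [233.743, -606.532, 256.313] pointing down, gripper open.
Joint ranges: [-3.06, 3.06], [-0.37, 2.12], [-1.25, 1.32], [0.18, 2.47], [-1.1, 4.24], [0.23, 1.98], [-2.94, 2.94]. Speed limits (rad/s): [2.57, 2.57, 3.14, 3.14, 3.14, 3.14, 3.14].

### API

Orientations are given as [roll, pitch, yaw] about the fixed x, y, z axes, in that order (R = Rz(yaw) Ry(pitch) Rx(roll)).
In Python, from cell import ctrl, cams gives the robot as it stands. The module is installed in compiled form; this text tells all that it offers.
- The arm moves only by the tool step_arm, never from a script. Its arguments are lists of equal length, an entry for each row: "linear": the shift along the tool's x, y, z in mm, a list of three; "yaw": the turn about the tool's z in rad; "gripper": the opening, from -1 (shut) to 1 (fully open). A call has 1 to 8 rows; each row is the pose to reach, as a shift and turn from the pose commanded when the call began, along the tool's axes at that moment; what a row does not reach only later rows make up. A row lasts 1/12 s, in which the tool goes at most 41.7 mm and 7.16 degrees, less where a joint would pass 70% of its speed; a pose out of reach is approached as far as the arm can. A call with a gripper value outside its range is refused whole. The fingers move at their own pace and stop on an object; the grip force is fixed at half the most. Time passes only in rows, so rows that repeat a pose let the fingers close. It gives the time, the measured TCP pose, the force and the opening at its end, in the units of the state.
- ctrl.read_state(): the state, without advancing time (a new reading comes with each control period).
- cams.get_image(name): name is "scene" or "top" or "wrist"; returns a dict with "frame" (384x512x3 uint8, red, green, blue), "depth" (384x512 float32, mm along the optical axis (not along the pixel's ray), 0 where there is no reading), "intrinsics" (3x3 intrinsics, pixels), "k1" (the pictures are not rectified: a ray, as slopes to the right and down, at radius r is drawn at 1 + k1 r^2 times it, then the intrinsics apply), "cam_to_world" (4x4, takes a point from camera to world coordinates). Camera axes: x right, y down, z forward; pixel columns grow to the right and rows downward; lengths in mm; the calibration is good to about 2 mm. A picture is of the moment at which its call begins.
- ctrl.finish_job(): hands the job in, once; it reports no verdict.
Trained networks look in the newest picture that a camera, given by its name, has taken for a name from the list of things; names that differ only in an ending like _2 or _b are one class to them, and where a whole thing is asked for, a point or a joint stands for the part that bears it (a point fixed in the world has none). Each returns a list of dicts, best first, with "conf" (0 to 1); they miss things now and then, are a little off and sometimes report something else, mostly with a low value. They report only what shows in the picture. A call takes as long as a camera call. They do not tell look-alikes from the thing itself.
- cams.regions_of(camera, name): "pixels" (384x512 bool, what is visible of it) and "pixel" ([column, row] in pixels, amid what is visible of it).
The state is a dict: "clock": time; "qpos": joint angles; "qd": joint speeds; "tau": joint torques, N m; "eef_pos": TCP position; "tool_rot": TCP orientation; "force": force on the tool from outside, world axes, zero at the start; "torque": the same for the moment, N m; "width": finger opening in mm.
Only numpy, scipy, OpenCV 4.12 (cv2) and the standard library are available. Lean on these libraries where they do the work, as an engineer would, in place of code of your own. Each camera call takes 0.05 s, during which the arm holds its last target.

## Working session

There is one attempt and no reset: what is moved stays moved. The work goes in short steps, Python scripts to look and compute and a tool call to move; the robot and the scene stay as the last step left them, time stands still between calls to the robot, and variables do not carry over. Pictures are saved under pics/ and viewed, and the job is handed in when it is done.

Besides the shell and the picture viewer there is one more tool, called after "Request:" as name([rows], argument=value, ...), one row to a line, values as JSON. step_arm: Moves the arm, as the interface text tells. Its arguments: {"type":"object","properties":{"linear":{"type":"array"},"yaw":{"type":"array"},"gripper":{"type":"array"}},"required":["linear","yaw","gripper"]}

```bash
mkdir -p pics; cat > h.py <<'E'
import numpy as np,cv2
from cell import ctrl,cams
def world(im,px,d=None):
    K=im["intrinsics"];k1=im["k1"]
    u,v=px
    xd=np.array([(u-K[0,2])/K[0,0],(v-K[1,2])/K[1,1]])
    x=xd.copy()
    for _ in range(20): x=xd/(1+k1*(x@x))
    if d is None: d=im["depth"][int(round(v)),int(round(u))]
    return (im["cam_to_world"]@np.array([x[0]*d,x[1]*d,d,1]))[:3]
def cloud(im,mask):
    K=im["intrinsics"];k1=im["k1"]
    v,u=np.nonzero(mask&(im["depth"]>0)); d=im["depth"][v,u]
    xd=np.stack([(u-K[0,2])/K[0,0],(v-K[1,2])/K[1,1]],1);x=xd.copy()
    for _ in range(20): x=xd/(1+k1*(x**2).sum(1,keepdims=True))
    p=np.c_[x*d[:,None],d,np.ones(len(d))]
    return (p@im["cam_to_world"].T)[:,:3]
def save(im,n): cv2.imwrite(f"pics/{n}.png",im["frame"][:,:,::-1])
E
python3 - <<'E'
from h import *
print(ctrl.read_state())
for c in("scene","top"):
    im=cams.get_image(c);save(im,c+"0");np.savez(c+"0.npz",**im)
    for n in("clamp","trigger_grip","handle_grip","release_top","tray","mug","jaw","pad","stop"):
        for r in cams.regions_of(c,n)[:3]:
            p=cloud(im,r["pixels"])
            print(c,n,round(r["conf"],2),np.round(r["pixel"]),r["pixels"].sum(),np.round(np.median(p,0)) if len(p) else None, np.round(p.max(0)) if len(p) else None)
E
```

```text
{'clock': 0.0, 'qpos': array([ 1.13719505,  0.62930193,  0.03841464,  1.51838014, -0.02700971,
        0.99630113, -0.02000038]), 'qd': array([ 3.84486813e-04,  1.23460797e-03, -5.18691362e-04,  4.42927586e-06,
        1.11332151e-03,  3.12145112e-04,  1.85155932e-03]), 'tau': array([-9.12965952e-04, -5.63407195e+01,  1.22581366e+00, -1.93451107e+01,
        1.11070729e-02,  1.03710510e-02,  5.90374512e-06]), 'eef_pos': array([ 233.55225727, -605.96784697,  255.41330381]), 'tool_rot': array([-3.14159119e+00,  1.87368075e-03, -1.20297889e+00]), 'force': array([-0.02805977,  0.1900155 , -0.85721944]), 'torque': array([-0.02126734, -0.01259711, -0.04593706]), 'width': 85.7236050814679}
scene clamp 0.91 [212. 246.] 5411 [ 582. -105.   21.] [627. 236. 143.]
scene clamp 0.74 [288. 277.] 1623 [773. -38.  49.] [817.  47.  93.]
scene trigger_grip 0.66 [203. 232.] 310 [ 572. -119.  131.] [594. -98. 140.]
scene trigger_grip 0.64 [288. 276.] 1698 [772. -38.  47.] [817.  47.  93.]
scene handle_grip 0.78 [212. 247.] 5161 [ 582. -107.   21.] [627. 236. 143.]
scene release_top 0.47 [185. 253.] 166 [
[... 750 characters left out ...]
] 1513 [558. 103.  27.] [601. 163.  67.]
top handle_grip 0.88 [299. 208.] 5481 [561. -52.  20.] [622. 224. 146.]
top release_top 0.57 [355. 206.] 134 [ 566. -174.  105.] [ 581. -162.  111.]
top tray 0.92 [142. 227.] 2515 [509. 357.  20.] [594. 453.  63.]
top tray 0.62 [253. 284.] 2301 [365.  74.  11.] [452. 152.  63.]
top tray 0.59 [241. 208.] 1559 [559. 102.  27.] [600. 163.  67.]
top mug 0.86 [298. 125.] 1023 [783. -41.  32.] [815.   1.  95.]
top jaw 0.8 [294. 207.] 336 [565. -36.  52.] [580.  24.  63.]
top pad 0.61 [275. 205.] 57 [563.  20.  58.] [580.  24.  63.]
top pad 0.21 [300. 208.] 5657 [561. -51.  20.] [623. 224. 146.]
top stop 0.93 [208. 206.] 390 [555. 174.  66.] [594. 198.  75.]
```

View pics/top0.png

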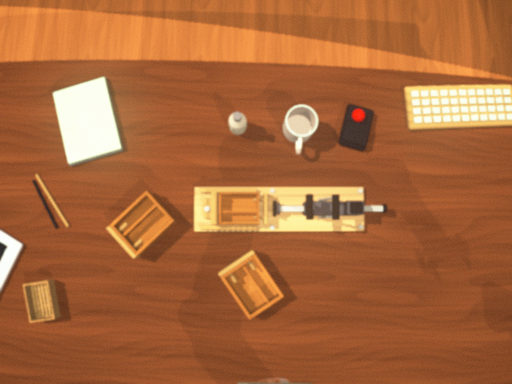

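View pics/scene0.png

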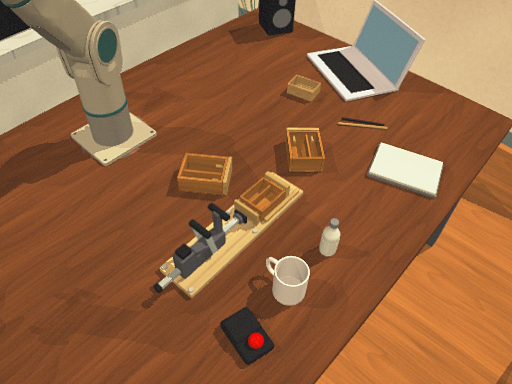

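```bash
python3 - <<'E'
from h import *
im=dict(np.load("top0.npz"));p=cloud(im,np.ones((384,512),bool))
def s(n,m):
    q=p[m]; print(n,len(q),np.round(np.percentile(q,2,0)),np.round(np.median(q,0),1),np.round(np.percentile(q,98,0)))
b=(abs(p[:,0]-565)<70)
for y0 in range(-230,250,10):
    m=b&(abs(p[:,1]-y0)<5)&(p[:,2]>12)
    if m.sum()>3: s(y0,m)
print('hi')
for y0 in range(-200,30,5):
    m=b&(abs(p[:,1]-y0)<2.5)&(p[:,2]>85)
    if m.sum()>3: s(y0,m)
# base edges
base=b&(p[:,2]>12)&(p[:,2]<24)
q=p[base][:,:2].astype(np.float32);print(cv2.minAreaRect(q))
E
```

```text
-230 25 [ 562. -235.   49.] [ 569.9 -229.5   51.8] [ 575. -225.   56.]
-220 36 [ 513. -225.   15.] [ 562.1 -217.1   47.6] [ 575. -215.   56.]
-210 110 [ 511. -215.   13.] [ 555.7 -210.    19.2] [ 623. -205.   55.]
-200 128 [ 511. -205.   14.] [ 556.2 -199.2   19.1] [ 623. -195.   92.]
-190 145 [ 513. -195.   14.] [ 559.5 -189.7   19.6] [ 622. -185.  107.]
-180 171 [ 513. -185.   14.] [ 561.3 -180.4   20.6] [ 619. -175.  107.]
-170 174 [ 511. -175.   15.] [ 563.4 -170.1   20.7] [ 620. -165.  107.]
-160 194 [ 512. -165.   15.] [ 565.8 -160.3   21. ] [ 620. -155.  107.]
-150 161 [ 510. -155.   14.] [ 564.  -151.3   25.6] [ 619. -145.   89.]
-140 81 [ 509. -145.   15.] [ 535.  -141.6   18.2] [ 621. -136.   70.]
-130 118 [ 509. -134.   14.] [ 545.7 -128.3   20.1] [ 620. -125.  136.]
-120 254 [ 511. -125.   14.] [ 563.  -119.5   68.7] [ 618. -115.  140.]
-110 232 [ 511. -115.   14.] [ 563.1 -111.1   68.1] [ 617. -105.  138.]
-100 193 [ 510. -105.   14.] [562.9 -99.8  22.5] [617. -95.  91.]
-90 170 [510. -95.  15.] [562.6 -90.4  20.2] [617. -85.  71.]
-80 124 [508. -85.  15.] [552.5 -81.2  
[... 2719 characters left out ...]
] [ 593. -118.  141.]
-115 66 [ 536. -117.  129.] [ 567.5 -114.9  135.9] [ 593. -113.  140.]
-110 38 [ 538. -112.  103.] [ 564.1 -111.2  129.9] [ 592. -108.  137.]
-105 16 [ 540. -107.   86.] [ 584.7 -104.9   94.7] [ 589. -103.  112.]
-70 8 [555. -69. 133.] [562.6 -68.  137. ] [570. -68. 139.]
-65 32 [535. -66. 133.] [560.  -63.4 138.7] [585. -63. 143.]
-60 52 [533. -62. 138.] [562.  -59.8 141.8] [591. -58. 145.]
-55 56 [533. -57. 138.] [564.3 -55.  142.3] [591. -53. 146.]
-50 50 [533. -52. 135.] [562.  -50.1 139.2] [591. -48. 143.]
-45 4 [582. -47. 134.] [585.3 -46.8 135. ] [588. -46. 138.]
((559.7088012695312, 215.5362548828125), (126.3823013305664, 864.8191528320312), 0.07841666042804718)
```

The top view shows the clamp along +y at pixel (280,208). The release is at (355,206), the trigger grip at (335,209) and the small tray on the base at (240,208). The other two trays, at (140,225) and (253,284), are look-alikes.

```bash
cat >> h.py <<'E'
from scipy.spatial.transform import Rotation as Ro
def shift(t,cmd=None):
    s=ctrl.read_state();R=Ro.from_euler("xyz",s["tool_rot"]).as_matrix()
    return np.round(R.T@(np.array(t)-s["eef_pos"]),1)
E
python3 -c "
from h import *
print(shift([564.5,-144,215]))
im=dict(np.load('top0.npz'));p=cloud(im,np.ones((384,512),bool))
for lo,hi,z in((-212,-140,85),(-135,-100,125),(-75,-40,130)):
  m=(abs(p[:,0]-563)<45)&(p[:,1]>lo)&(p[:,1]<hi)&(p[:,2]>z);print(cv2.minAreaRect(p[m][:,:2].astype('f')))
x=[];y=[]
for y0 in range(-205,220,10):
  m=(abs(p[:,0]-563)<70)&(abs(p[:,1]-y0)<5)&(p[:,2]>12)&(p[:,2]<24);x.append((p[m][:,0].max()+p[m][:,0].min())/2);y.append(y0)
print(np.polyfit(y,x,1))
"
```

```text
[-312.7 -474.9   41.3]
((566.683349609375, -175.41253662109375), (34.53085708618164, 44.17603302001953), 1.6188145875930786)
((564.35595703125, -119.48516845703125), (58.85203170776367, 17.42822265625), 1.1043870449066162)
((562.3150634765625, -58.2830810546875), (58.40713119506836, 20.52039909362793), 3.654153347015381)
[-3.26486484e-02  5.60622942e+02]
```

Request:
step_arm([
  [-313,-475,41],
  [-313,-475,41],
  [-313,-475,41],
  [-313,-475,41],
  [-313,-475,41],
  [-313,-475,41],
  [-313,-475,41],
  [-313,-475,41],
], yaw=[-1.235,-1.235,-1.235,-1.235,-1.235,-1.235,-1.235,-1.235], gripper=[-1,-1,-1,-1,-1,-1,-1,-1])

```text
clock: 1.67
eef_pos: [427.9, -334.5, 232.6]
tool_rot: [3.141, -0.001, -0.197]
force: [1.1, -0.5, 0.2]
width: -0.0
```

```bash
python3 -c "
from h import *
print(shift([564.5,-144,215]),ctrl.read_state()['tool_rot'])"
```

```text
[  96.6 -213.5   17.6] [ 3.14109762e+00 -7.38868426e-04 -1.97249630e-01]
```

Request:
step_arm([
  [96,-213,17],
  [96,-213,17],
  [96,-213,17],
  [96,-213,17],
  [96,-213,17],
  [96,-213,17],
  [96,-213,17],
  [96,-213,17],
], yaw=[-0.23,-0.23,-0.23,-0.23,-0.23,-0.23,-0.23,-0.23], gripper=[-1,-1,-1,-1,-1,-1,-1,-1])

```text
clock: 2.33
eef_pos: [564.8, -144.7, 215.2]
tool_rot: [-3.141, -0.0, 0.031]
force: [-0.0, -0.8, 0.3]
width: 0.1
```

```bash
python3 -c "
from h import *
s=ctrl.read_state();print(shift([564.5,-144,143]),s['tool_rot'],s['force'])
im=cams.get_image('wrist');save(im,'w1');np.savez('w1.npz',**im)
p=cloud(im,np.ones((384,512),bool))
for n in ('trigger_grip','release_top','handle_grip'):
  for r in cams.regions_of('wrist',n)[:2]:
    q=cloud(im,r['pixels']);print(n,r['conf'],r['pixel'],np.round(np.percentile(q,[2,50,98],axis=0)))
for lo,hi,z,zz in((-212,-140,80,97),(-212,-140,98,120),(-135,-100,125,150),(-75,-40,130,155)):
  m=(abs(p[:,0]-563)<45)&(p[:,1]>lo)&(p[:,1]<hi)&(p[:,2]>z)&(p[:,2]<zz);print(m.sum(),cv2.minAreaRect(p[m][:,:2].astype('f')) if m.sum()>5 else 0, np.percentile(p[m][:,2],[50,98]) if m.sum() else 0)
"
```

```text
[-0.3 -0.7 72.2] [-3.14103539e+00 -7.58648458e-05  3.09329576e-02] [-0.01931742 -0.81341304  0.30704499]
trigger_grip 0.82 [253.4, 170.5] [[ 536. -134.   17.]
 [ 564. -117.  134.]
 [ 593.  -98.  137.]]
release_top 0.84 [252.4, 224.8] [[ 551. -180.   90.]
 [ 565. -167.  104.]
 [ 579. -134.  193.]]
release_top 0.73 [251.7, 169.1] [[ 536. -129.   48.]
 [ 563. -117.  134.]
 [ 592.  -98.  137.]]
handle_grip 0.59 [252.5, 108.8] [[ 507. -207.   15.]
 [ 563.  -88.   18.]
 [ 618.    0.  141.]]
handle_grip 0.24 [250.8, 226.0] [[ 551. -179.   95.]
 [ 564. -167.  104.]
 [ 579. -162.  105.]]
943 ((565.0067749023438, -172.79672241210938), (36.092628479003906, 38.108028411865234), 2.2018353939056396) [89.756671   96.03155039]
749 ((565.0768432617188, -172.91708374023438), (28.07094955444336, 22.16008949279785), 1.024659514427185) [103.65667734 105.16202368]
2538 ((563.6776733398438, -120.5656509399414), (59.737430572509766, 17.103050231933594), 1.6574286222457886) [134.7119255  136.88410914]
3780 ((561.7513427734375, -60.79991912841797), (59.938968658447266, 22.346607208251953), 1.7159926891326904) [139.44379718 141.78458536]
```

Request:
step_arm([
  [-0.5,0,25],
  [-0.5,0,50],
  [-0.5,0,71],
  [-0.5,0,71],
  [-0.5,0,71],
  [-0.5,0,71],
], yaw=[0,0,0,0,0,0], gripper=[-1,-1,-1,-1,-1,-1])

```text
clock: 3.03
eef_pos: [564.0, -147.7, 145.5]
tool_rot: [3.141, -0.002, 0.026]
force: [0.6, 0.3, 0.4]
width: 0.2
```

```bash
python3 -c "
from h import *
im=cams.get_image('scene');f=im['frame'][180:310,140:310];cv2.imwrite('pics/s1.png',cv2.resize(f,None,fx=4,fy=4,interpolation=2)[:,:,::-1])
im=cams.get_image('wrist');save(im,'w2')
print(ctrl.read_state()['force'])"
```

```text
[ 0.21122184 -0.75025277 -0.11788771]
```

View pics/s1.png

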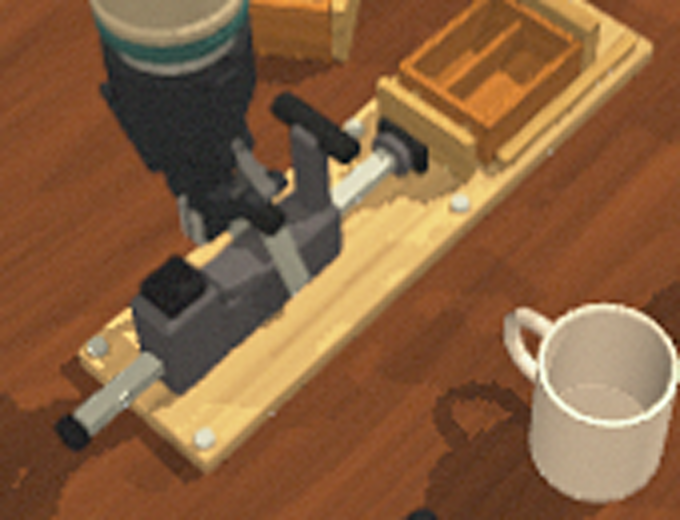

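View pics/w2.png

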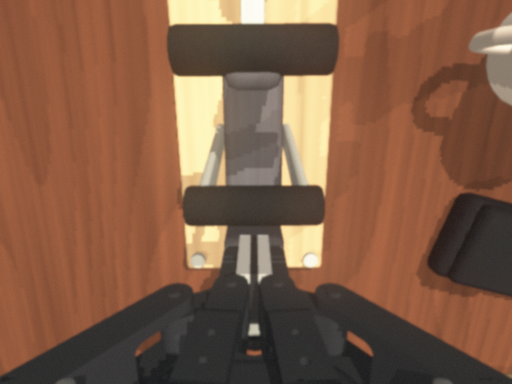

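Request:
step_arm([
  [0,-3,1],
  [0,-6,2],
  [0,-9,2],
  [0,-12,2],
  [0,-15,2],
  [0,-18,2],
  [0,-18,2],
  [0,-18,2],
], yaw=[0,0,0,0,0,0,0,0], gripper=[-1,-1,-1,-1,-1,-1,-1,-1])

```text
clock: 3.8
eef_pos: [563.4, -129.6, 142.8]
tool_rot: [3.14, -0.001, 0.027]
force: [-0.6, -4.6, 4.6]
width: -0.1
```

Request:
step_arm([
  [0,-4,0],
  [0,-8,0],
  [0,-12,0],
  [0,-16,0],
  [0,-19,0],
  [0,-21,0],
  [0,-21,0],
  [0,-21,0],
], yaw=[0,0,0,0,0,0,0,0], gripper=[-1,-1,-1,-1,-1,-1,-1,-1])

```text
clock: 4.47
eef_pos: [562.7, -108.2, 142.5]
tool_rot: [3.141, -0.0, 0.027]
force: [-0.1, -4.5, 3.4]
width: -0.1
```

```bash
python3 -c "
from h import *
s=ctrl.read_state();print(s['force'],s['eef_pos'])
im=cams.get_image('wrist');save(im,'w3')
p=cloud(im,np.ones((384,512),bool))
for lo,hi in ((-118,-68),(-72,-40)):
  m=(abs(p[:,0]-563)<28)&(abs(p[:,0]-563)>18)&(p[:,1]>lo)&(p[:,1]<hi)&(p[:,2]>120)&(p[:,2]<150);print(m.sum(),np.percentile(p[m],[1,50,99],axis=0))
"
```

```text
[-0.12168984 -4.49607757  3.44053114] [ 562.65288054 -108.17923883  142.51897025]
1949 [[535.18719789 -95.40004095 126.65919482]
 [581.03334994 -85.36197351 135.27794011]
 [590.77479469 -79.10437406 137.53703979]]
2348 [[535.19603659 -66.12390364 132.5542402 ]
 [544.99790456 -56.52124574 139.66658943]
 [590.68346333 -48.93858756 141.99724828]]
```

View pics/w3.png

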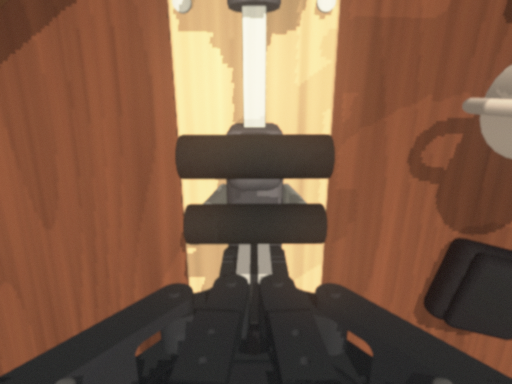

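The grip has been pushed about 31 mm; the picture shows it at (255,223), just short of the handle at (255,157). I'll finish this stroke and then let the trigger back.

Request:
step_arm([
  [0,-2,0],
  [0,-3,0],
  [0,-3,0],
  [0,10,0],
  [0,25,0],
  [0,36,0],
  [0,36,0],
  [0,36,0],
], yaw=[0,0,0,0,0,0,0,0], gripper=[-1,-1,-1,-1,-1,-1,-1,-1])

```text
clock: 5.18
eef_pos: [562.9, -143.7, 141.9]
tool_rot: [-3.14, 0.001, 0.026]
force: [0.3, 0.7, 0.8]
width: 0.1
```

```bash
python3 -c "
from h import *
s=ctrl.read_state();print(s['force'],s['eef_pos'])
im=cams.get_image('top')
p=cloud(im,np.ones((384,512),bool))
o=dict(np.load('top0.npz'));po=cloud(o,np.ones((384,512),bool))
for n,q in(('old',po),('new',p)):
  m=(abs(q[:,0]-559)<16)&(q[:,1]>5)&(q[:,1]<75)&(q[:,2]>57)&(q[:,2]<66);print(n,np.sort(np.round(q[m][:,1]).astype(int)).tolist()[::3])
f=im['frame'][170:250,180:400];cv2.imwrite('pics/t1.png',cv2.resize(f,None,fx=3.5,fy=3.5,interpolation=2)[:,:,::-1])
"
```

```text
[0.29826159 0.73142912 0.83039661] [ 562.91239414 -143.70547376  141.86380331]
old [7, 8, 8, 10, 10, 10, 10, 13, 13, 17, 18, 18, 20, 20, 20, 22, 22, 23, 23, 40, 40, 40, 41, 42, 43, 43, 43, 45, 45, 45, 45, 59, 60, 60, 60, 62, 62, 62, 62, 63, 64, 65, 65, 65]
new [15, 15, 15, 17, 18, 18, 20, 20, 21, 25, 25, 25, 27, 27, 27, 28, 30, 30, 30, 39, 40, 40, 40, 42, 42, 43, 43, 45, 45, 45, 45, 59, 60, 60, 60, 60, 62, 62, 63, 64, 64, 65]
```

View pics/t1.png

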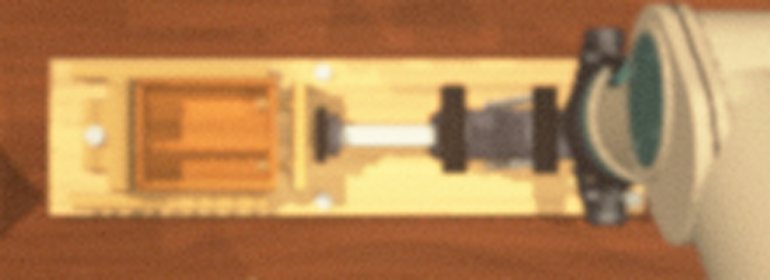

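Request:
step_arm([
  [0,-7,0],
  [0,-14,0],
  [0,-21,0],
  [0,-28,0],
  [0,-34,0],
  [0,-39,0],
  [0,-39,0],
  [0,-39,0],
], yaw=[0,0,0,0,0,0,0,0], gripper=[-1,-1,-1,-1,-1,-1,-1,-1])

```text
clock: 5.9
eef_pos: [562.6, -105.1, 142.8]
tool_rot: [3.139, -0.001, 0.028]
force: [1.3, -5.0, 0.6]
width: -0.1
```

Request:
step_arm([
  [0,10,0],
  [0,25,0],
  [0,39,0],
  [0,39,0],
  [0,39,0],
], yaw=[0,0,0,0,0], gripper=[-1,-1,-1,-1,-1])

```text
clock: 6.32
eef_pos: [563.2, -143.8, 142.2]
tool_rot: [-3.141, 0.0, 0.026]
force: [-0.3, 0.8, -0.5]
width: 0.2
```

Request:
step_arm([
  [0,-7,0],
  [0,-14,0],
  [0,-21,0],
  [0,-28,0],
  [0,-34,0],
  [0,-39,0],
  [0,-39,0],
  [0,-39,0],
], yaw=[0,0,0,0,0,0,0,0], gripper=[-1,-1,-1,-1,-1,-1,-1,-1])

```text
clock: 6.98
eef_pos: [562.7, -105.5, 143.0]
tool_rot: [3.139, -0.001, 0.028]
force: [-1.0, -6.5, 3.2]
width: 0.2
```

Request:
step_arm([
  [0,10,0],
  [0,25,0],
  [0,39,0],
  [0,39,0],
  [0,39,0],
], yaw=[0,0,0,0,0], gripper=[-1,-1,-1,-1,-1])

```text
clock: 7.4
eef_pos: [563.2, -143.6, 142.1]
tool_rot: [-3.141, 0.0, 0.026]
force: [-0.2, 0.5, -0.5]
width: -0.0
```

```bash
cat > v.py <<'E'
from h import *
import sys
s=ctrl.read_state();print(s['force'],s['eef_pos'])
im=cams.get_image('top')
q=cloud(im,np.ones((384,512),bool))
m=(abs(q[:,0]-559)<16)&(q[:,1]>5)&(q[:,1]<75)&(q[:,2]>57)&(q[:,2]<66);print(np.sort(np.round(q[m][:,1]).astype(int)).tolist()[::3])
f=im['frame'][170:250,180:400];cv2.imwrite(f'pics/{sys.argv[1]}.png',cv2.resize(f,None,fx=3.5,fy=3.5,interpolation=2)[:,:,::-1])
E
python3 v.py t3
```

```text
[-0.20266566  0.49631045 -0.54304134] [ 563.21689526 -143.64914512  142.08536726]
[30, 30, 30, 32, 33, 33, 35, 35, 37, 40, 40, 40, 43, 43, 45, 45, 45, 45, 49, 50, 50, 50, 52, 52, 52, 53, 53, 55, 55, 55, 55, 62, 62, 64, 65, 65, 65, 67, 67, 67, 68]
```

View pics/t3.png

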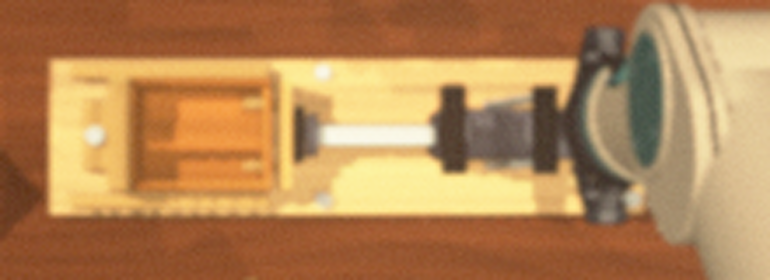

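Two more strokes done. The board (pixel x≈285) is close to the tray (≈270). I'll do stroke 4 in pieces so I can feel for seating.

Request:
step_arm([
  [0,-6,0],
  [0,-12,0],
  [0,-18,0],
  [0,-23,0],
  [0,-23,0],
], yaw=[0,0,0,0,0], gripper=[-1,-1,-1,-1,-1])

```text
clock: 7.87
eef_pos: [563.2, -121.3, 143.4]
tool_rot: [3.139, -0.001, 0.028]
force: [-0.5, -6.8, 4.3]
width: 0.4
```

Request:
step_arm([
  [0,-2,0],
  [0,-4,0],
  [0,-4,0],
], yaw=[0,0,0], gripper=[-1,-1,-1])

```text
clock: 8.12
eef_pos: [563.1, -118.1, 143.4]
tool_rot: [3.138, -0.001, 0.027]
force: [-0.8, -7.8, 5.7]
width: -0.1
```

Request:
step_arm([
  [0,-2,0],
  [0,-4,0],
  [0,-4,0],
], yaw=[0,0,0], gripper=[-1,-1,-1])

```text
clock: 8.37
eef_pos: [563.0, -114.1, 143.4]
tool_rot: [3.138, -0.001, 0.027]
force: [0.1, -6.5, 6.2]
width: 0.4
```

Request:
step_arm([
  [0,-2,0],
  [0,-3,0],
  [0,-3,0],
], yaw=[0,0,0], gripper=[-1,-1,-1])

```text
clock: 8.62
eef_pos: [563.0, -111.3, 143.4]
tool_rot: [3.138, -0.001, 0.027]
force: [-0.4, -7.9, 5.1]
width: -0.1
```

Request:
step_arm([
  [0,-2,0],
  [0,-3,0],
  [0,-3,0],
], yaw=[0,0,0], gripper=[-1,-1,-1])

```text
clock: 8.87
eef_pos: [562.9, -109.0, 143.3]
tool_rot: [3.137, -0.001, 0.026]
force: [-0.2, -9.0, 6.0]
width: 0.3
```

Request:
step_arm([
  [0,-1,0],
  [0,-2,0],
  [0,-2,0],
], yaw=[0,0,0], gripper=[-1,-1,-1])

```text
clock: 9.12
eef_pos: [562.8, -107.5, 143.3]
tool_rot: [3.137, -0.001, 0.026]
force: [-0.1, -10.1, 4.9]
width: -0.0
```

```bash
python3 v.py t4
```

```text
[ -0.08665558 -10.0807361    4.86171822] [ 562.82124893 -107.50477046  143.25473777]
[40, 40, 40, 42, 43, 43, 45, 45, 45, 47, 47, 48, 49, 50, 50, 50, 52, 53, 55, 55, 55, 55, 57, 57, 57, 58, 59, 60, 60, 60, 60, 62, 62, 62, 64, 65, 65, 65, 67, 67, 67, 68]
```

View pics/t4.png

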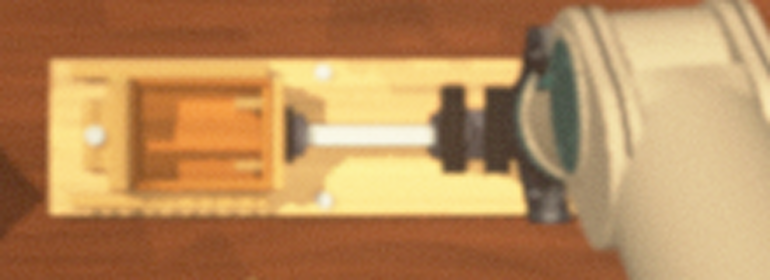

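Request:
step_arm([
  [0,-1,0],
  [0,-2,0],
  [0,-2,0],
], yaw=[0,0,0], gripper=[-1,-1,-1])

```text
clock: 9.42
eef_pos: [562.8, -106.1, 143.2]
tool_rot: [3.136, -0.001, 0.026]
force: [-0.0, -10.1, 3.0]
width: -0.4
```

```bash
python3 v.py t5; python3 -c "
from h import *
for i in range(3):
  im=cams.get_image('scene');print(ctrl.read_state()['force'])
f=im['frame'][165:245,210:310];cv2.imwrite('pics/s5.png',cv2.resize(f,None,fx=7,fy=7,interpolation=2)[:,:,::-1])"
```

```text
[ -0.0495283  -10.12199351   2.98197033] [ 562.784163   -106.08793175  143.18339953]
[40, 40, 40, 42, 43, 43, 45, 45, 47, 47, 48, 49, 50, 50, 50, 52, 52, 52, 55, 55, 55, 55, 57, 57, 57, 58, 59, 60, 60, 60, 62, 62, 62, 62, 63, 64, 65, 65, 65, 67, 67, 67, 68]
[  0.42201188 -11.48007823   4.21663994]
[  1.30051219 -11.75789324   4.08020803]
[  0.96569846 -11.00439713   3.83615457]
```

View pics/s5.png

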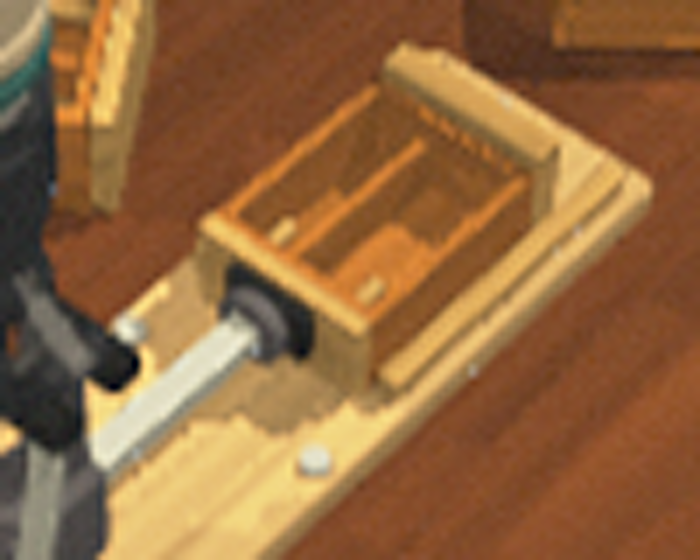

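Request:
step_arm([
  [0,-1,0],
  [0,-2,0],
  [0,-2,0],
], yaw=[0,0,0], gripper=[-1,-1,-1])

```text
clock: 9.87
eef_pos: [562.7, -104.8, 143.1]
tool_rot: [3.135, -0.001, 0.025]
force: [0.9, -12.3, 3.5]
width: -0.1
```

```bash
python3 -c "
from h import *
F=[]
for i in range(4):
  im=cams.get_image('top');F.append(ctrl.read_state()['force'])
print(np.round(F,1),ctrl.read_state()['eef_pos'])"
```

```text
[[ -0.1 -11.5   2.9]
 [ -0.4 -11.7   2.5]
 [ -0.4 -11.7   2.1]
 [  0.9 -12.7   2.9]] [ 562.68931162 -104.78241167  143.08578447]
```

Push force rose from about 7 to 12 N over the last 6 mm, which suggests the board has seated. I'll confirm with a careful start of the next stroke.

Request:
step_arm([
  [0,10,0],
  [0,25,0],
  [0,40,0],
  [0,40,0],
  [0,40,0],
], yaw=[0,0,0,0,0], gripper=[-1,-1,-1,-1,-1])

```text
clock: 10.48
eef_pos: [563.2, -139.8, 142.3]
tool_rot: [-3.141, 0.0, 0.027]
force: [-0.7, -1.0, 1.3]
width: 0.2
```

Request:
step_arm([
  [0,-4,0],
  [0,-8,0],
  [0,-11,0],
  [0,-11,0],
], yaw=[0,0,0,0], gripper=[-1,-1,-1,-1])

```text
clock: 10.82
eef_pos: [563.3, -127.9, 142.6]
tool_rot: [-3.141, -0.0, 0.029]
force: [0.0, -3.8, 1.9]
width: 0.1
```

Request:
step_arm([
  [0,-1,0],
  [0,-2,0],
  [0,-2,0],
], yaw=[0,0,0], gripper=[-1,-1,-1])

```text
clock: 11.07
eef_pos: [563.2, -127.7, 142.5]
tool_rot: [3.141, -0.001, 0.027]
force: [0.1, -3.6, 2.1]
width: 0.0
```

Request:
step_arm([
  [0,-1,0],
  [0,-2,0],
  [0,-2,0],
], yaw=[0,0,0], gripper=[-1,-1,-1])

```text
clock: 11.32
eef_pos: [563.2, -126.2, 142.6]
tool_rot: [3.141, -0.001, 0.027]
force: [0.4, -4.6, 2.8]
width: -0.1
```

Request:
step_arm([
  [0,-1,0],
  [0,-2,0],
  [0,-2,0],
], yaw=[0,0,0], gripper=[-1,-1,-1])

```text
clock: 11.57
eef_pos: [563.1, -124.6, 142.6]
tool_rot: [3.14, -0.001, 0.026]
force: [0.2, -5.2, 3.9]
width: 0.2
```

Request:
step_arm([
  [0,-1,0],
  [0,-2,0],
  [0,-2,0],
], yaw=[0,0,0], gripper=[-1,-1,-1])

```text
clock: 11.82
eef_pos: [563.0, -123.3, 142.8]
tool_rot: [3.14, -0.001, 0.026]
force: [0.1, -7.4, 4.1]
width: 0.0
```

Request:
step_arm([
  [0,-1,0],
  [0,-2,0],
  [0,-2,0],
], yaw=[0,0,0], gripper=[-1,-1,-1])

```text
clock: 12.07
eef_pos: [563.0, -121.9, 142.9]
tool_rot: [3.139, -0.001, 0.026]
force: [-0.5, -7.3, 5.5]
width: -0.3
```

Request:
step_arm([
  [0,-1,0],
  [0,-2,0],
  [0,-2,0],
], yaw=[0,0,0], gripper=[-1,-1,-1])

```text
clock: 12.32
eef_pos: [563.0, -120.5, 143.0]
tool_rot: [3.138, -0.001, 0.025]
force: [0.4, -9.8, 7.0]
width: -0.1
```

Request:
step_arm([
  [0,-1,0],
  [0,-2,0],
  [0,-2,0],
], yaw=[0,0,0], gripper=[-1,-1,-1])

```text
clock: 12.57
eef_pos: [562.9, -119.1, 143.1]
tool_rot: [3.137, -0.001, 0.025]
force: [-0.7, -9.8, 7.2]
width: -0.0
```

Request:
step_arm([
  [0,-1,0],
  [0,-2,0],
  [0,-2,0],
], yaw=[0,0,0], gripper=[-1,-1,-1])

```text
clock: 12.82
eef_pos: [562.9, -117.5, 143.2]
tool_rot: [3.137, -0.001, 0.025]
force: [-0.7, -12.1, 7.4]
width: 0.4
```

```bash
python3 v.py t6; python3 -c "
from h import *
F=[]
for i in range(4):
  im=cams.get_image('scene');F.append(ctrl.read_state()['force'])
print(np.round(F,1),ctrl.read_state()['eef_pos'])
f=im['frame'][165:245,210:310];cv2.imwrite('pics/s6.png',cv2.resize(f,None,fx=7,fy=7,interpolation=2)[:,:,::-1])"
```

```text
[ -0.70502075 -12.12065451   7.35345682] [ 562.87904004 -117.52635034  143.19851066]
[40, 40, 40, 42, 43, 43, 45, 45, 47, 47, 49, 50, 52, 52, 53, 54, 55, 55, 55, 55, 57, 57, 58, 58, 60, 60, 60, 60, 62, 62, 63, 63, 64, 65, 65, 65, 67, 67, 67, 68]
[[ -0.3 -10.6   7.2]
 [ -1.  -11.5   7.8]
 [  0.1 -11.    6.6]
 [ -0.6 -10.2   6.6]] [ 562.8666314  -117.78096918  143.19145776]
```

View pics/s6.png

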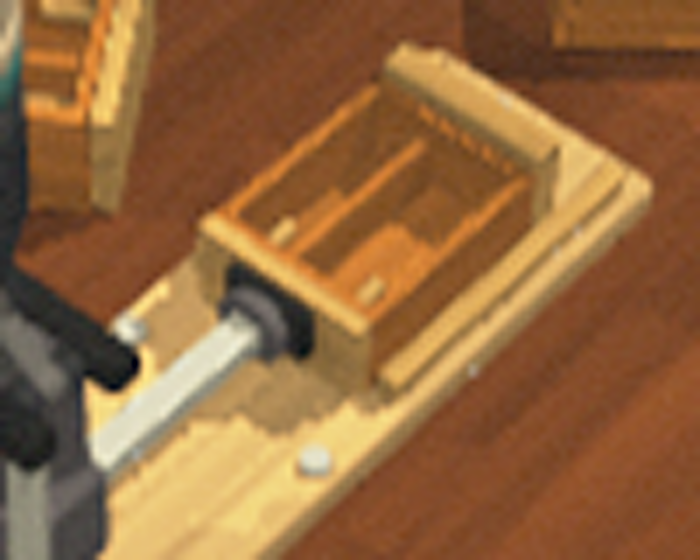

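View pics/t6.png

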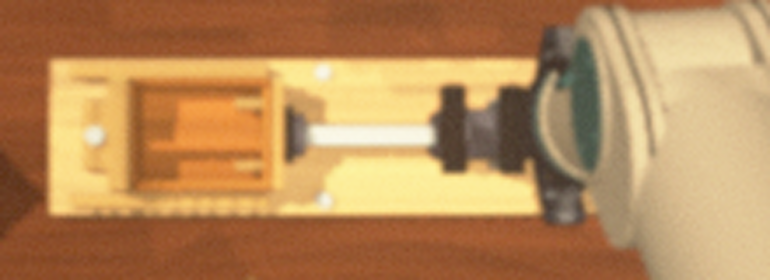

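The force climbed steadily at about 0.85 N/mm up to about 12 N, and the board didn't move: it looks flush at (290,270) and identical to the earlier picture. It's seated, so I'll back off, rise and go over the release.

Request:
step_arm([
  [0,10,0],
  [0,22,0],
  [0,33,0],
  [0,33,0],
  [0,33,-20],
  [0,33,-40],
  [0,33,-40],
], yaw=[0,0,0,0,0,0,0], gripper=[-1,-1,-1,-1,-1,-1,-1])

```text
clock: 13.65
eef_pos: [565.5, -145.4, 185.2]
tool_rot: [-3.141, -0.005, 0.028]
force: [1.0, -0.1, 0.1]
width: -0.1
```

```bash
python3 -c "
from h import *
s=ctrl.read_state();print(s['force'],s['eef_pos'],shift([565.5,-174.5,140]))
im=cams.get_image('wrist');save(im,'w7')
for r in cams.regions_of('wrist','release_top')[:2]:
    q=cloud(im,r['pixels']);q=q[(q[:,2]>98)&(q[:,2]<112)];print(r['conf'],r['pixel'],np.round(np.percentile(q,[2,50,98],axis=0)))
"; python3 v.py t7
```

```text
[ 1.03139525 -0.13623638  0.06142223] [ 565.54474677 -145.36900194  185.24880401] [-1.1 29.2 45.2]
0.58 [244.7, 231.9] [[ 551. -169.   98.]
 [ 560. -163.  102.]
 [ 578. -162.  105.]]
[-0.15044019 -0.25551358 -1.11293095] [ 563.78235154 -145.51775424  182.65506479]
[37, 37, 38, 40, 40, 40, 42, 43, 43, 47, 47, 48, 50, 50, 50, 50, 52, 52, 52, 53, 55, 55, 55, 55, 57, 57, 57, 58, 59, 60, 60, 60, 62, 62, 62, 63, 64, 64, 65, 65, 67, 67, 67, 67, 68]Traceback (most recent call last):
  File "<string>", line 6, in <module>
    q=cloud(im,r['pixels']);q=q[(q[:,2]>98)&(q[:,2]<112)];print(r['conf'],r['pixel'],np.round(np.percentile(q,[2,50,98],axis=0)))
                                                                                              ~~~~~~~~~~~~~^^^^^^^^^^^^^^^^^^^^
    return _quantile_unchecked(
        a, q, axis, out, overwrite_input, method, keepdims, weights)
    return _ureduce(a,
                    func=_quantile_ureduce_func,
    ...<5 lines>...
                    overwrite_input=overwrite_input,
                    method=method)
    r = func(a, **kwargs)
    result = _quantile(arr,
                       quantiles=q,
    ...<2 lines>...
                       out=out,
                       weights=wgt)
    slices_having_nans = np.isnan(arr[-1, ...])
                                  ~~~^^^^^^^^^
IndexError: index -1 is out of bounds for axis 0 with size 0
```

View pics/w7.png

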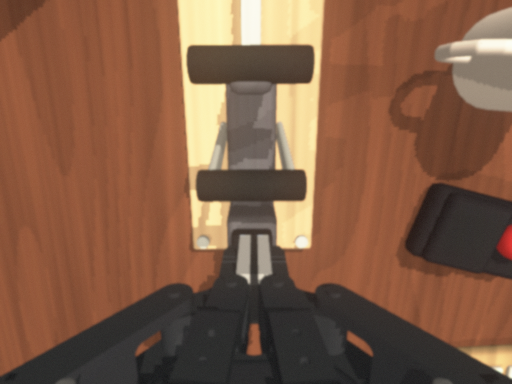

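The trigger is back at rest at (250,185). Now over the release, tip about 8 mm above it.

Request:
step_arm([
  [1,29,0],
  [1,29,10],
  [1,29,25],
  [1,29,45],
  [1,29,45],
  [1,29,45],
], yaw=[0,0,0,0,0,0], gripper=[-1,-1,-1,-1,-1,-1])

```text
clock: 14.3
eef_pos: [563.8, -175.2, 135.6]
tool_rot: [-3.14, 0.004, 0.027]
force: [-0.9, -0.8, 1.0]
width: -0.1
```

Request:
step_arm([
  [0,0,2],
  [0,0,5],
  [0,0,8],
  [0,0,10],
  [0,0,10],
  [0,0,10],
], yaw=[0,0,0,0,0,0], gripper=[-1,-1,-1,-1,-1,-1])

```text
clock: 14.8
eef_pos: [566.1, -175.8, 127.9]
tool_rot: [3.141, -0.002, 0.027]
force: [1.1, 0.5, 2.2]
width: 0.5
```

Request:
step_arm([
  [0,0,2],
  [0,0,4],
  [0,0,6],
  [0,0,8],
  [0,0,8],
  [0,0,8],
], yaw=[0,0,0,0,0,0], gripper=[-1,-1,-1,-1,-1,-1])

```text
clock: 15.3
eef_pos: [566.1, -175.8, 121.9]
tool_rot: [3.14, -0.002, 0.027]
force: [-2.4, 1.1, 19.4]
width: 0.1
```

Request:
step_arm([
  [0,0,1],
  [0,0,2],
  [0,0,2],
  [0,0,2],
], yaw=[0,0,0,0], gripper=[-1,-1,-1,-1])

```text
clock: 15.63
eef_pos: [566.2, -175.8, 121.7]
tool_rot: [3.14, -0.003, 0.027]
force: [-6.9, 2.1, 34.7]
width: -0.2
```

```bash
python3 v.py t8
```

```text
[-6.8876026   2.09932507 34.73660276] [ 566.22601232 -175.76039035  121.67140654]
[8, 8, 10, 10, 11, 13, 13, 17, 18, 18, 18, 20, 20, 20, 20, 23, 23, 23, 55, 55, 55, 55, 57, 57, 57, 58, 59, 60, 60, 60, 62, 62, 62, 63, 64, 64, 65, 65, 65, 67, 67, 67, 69]
```

The release is bottomed and the jaw is back to its start position. I'll ease off the force but keep it down for over a second.

Request:
step_arm([
  [0,0,-1.5],
  [0,0,-1.5],
  [0,0,-1.5],
  [0,0,-1.5],
  [0,0,-1.5],
  [0,0,-1.5],
  [0,0,-1.5],
  [0,0,-1.5],
], yaw=[0,0,0,0,0,0,0,0], gripper=[-1,-1,-1,-1,-1,-1,-1,-1])

```text
clock: 16.35
eef_pos: [566.2, -175.8, 121.9]
tool_rot: [3.14, -0.003, 0.027]
force: [-4.8, 1.2, 23.6]
width: 0.4
```

Request:
step_arm([
  [0,0,0],
  [0,0,0],
  [0,0,0],
  [0,0,0],
  [0,0,0],
  [0,0,0],
  [0,0,0],
  [0,0,0],
], yaw=[0,0,0,0,0,0,0,0], gripper=[-1,-1,-1,-1,-1,-1,-1,-1])

```text
clock: 17.02
eef_pos: [566.2, -175.8, 121.8]
tool_rot: [3.14, -0.003, 0.027]
force: [-4.3, 1.2, 22.5]
width: 0.1
```

```bash
python3 v.py t9
```

```text
[-4.28646108  1.17537595 22.50392943] [ 566.16841242 -175.82120179  121.84610756]
[7, 8, 8, 10, 10, 10, 13, 13, 17, 17, 18, 18, 20, 20, 20, 22, 23, 23, 54, 55, 55, 55, 55, 57, 57, 57, 58, 59, 60, 60, 60, 62, 62, 62, 63, 64, 65, 65, 65, 67, 67, 67, 68]
```

View pics/t9.png

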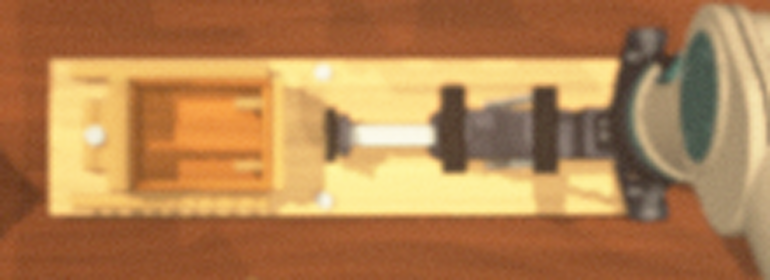

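The jaw is fully back (pad at pixel x≈330) and the board is flush against the tray (x≈275). Lifting clear, straight up.

Request:
step_arm([
  [0,0,-5],
  [0,0,-15],
  [0,0,-40],
  [0,0,-75],
  [0,0,-110],
  [0,0,-110],
  [0,0,-110],
], yaw=[0,0,0,0,0,0,0], gripper=[-1,-1,-1,-1,-1,-1,-1])

```text
clock: 17.65
eef_pos: [565.9, -176.0, 230.8]
tool_rot: [3.14, -0.003, 0.027]
force: [0.7, 0.6, -0.5]
width: 0.2
```

```bash
python3 v.py t10; python3 -c "
from h import *
im=cams.get_image('scene')
f=im['frame'][165:305,140:310];cv2.imwrite('pics/s10.png',cv2.resize(f,None,fx=4.2,fy=4.2,interpolation=2)[:,:,::-1])"
```

```text
[ 0.74006584  0.55134561 -0.53034855] [ 565.94788115 -176.0099999   230.75722145]
[7, 8, 8, 10, 10, 12, 13, 13, 17, 18, 18, 18, 20, 20, 20, 22, 22, 23, 23, 54, 55, 55, 55, 55, 57, 57, 58, 59, 60, 60, 60, 60, 62, 62, 62, 63, 64, 65, 65, 65, 67, 67, 67, 68]
```

View pics/s10.png

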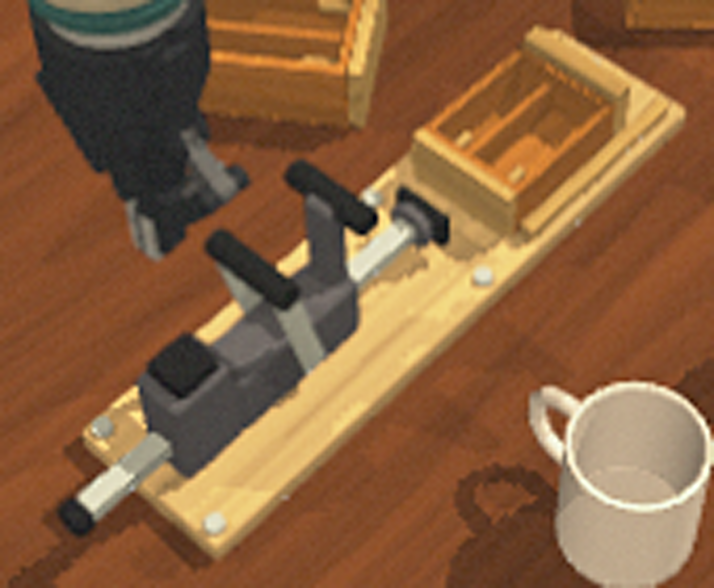

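The board is flush at (465,180), the jaw is back at (420,215), the trigger and release are up, and the gripper is clear.

```bash
python3 -c "
from cell import ctrl
print(ctrl.finish_job())"
```

```text
the job is handed in; nothing more can be done
None
```

The end board is pressed home against the tray, the jaw is fully back, and the job is handed in at about 18 s of the 64 s allowed.

- **Pressing:** I pumped the trigger with the closed fingertips for four strokes, feeling through the fourth. A partial fifth stroke then served as a check. The push rose steadily at about 0.85 N/mm to about 12 N along the clamp, and the board did not move, so I stopped there, below the roughly 20 N that crushes it.
- **Release:** I held the release fully down for about 2 s. The push briefly reached 35 N against its bottom stop, under the 40 N limit, and I eased it to about 22 N.
- **Last checks:** The pictures show the board flush with no visible gap. Depth readings put the jaw pad back where it started, to within about 1 mm. The trigger and release are up, and the gripper is clear with no contact force.
- **Limits of the checks:** Flushness rests on the force rise and the pictures, which resolve only about 1 to 2 mm. The mug showed undisturbed in the last picture. I did not check the glue bottle or trackball at the end, but the arm did not go near them.

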